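# Close the dust-filter housing with its slotted cover and wing nut

## Task

Close the small dust-filter housing: set the cover with the long slot flat and square on top of it, so that the wing nut on the centre stud comes up through the slot, and let go of it. Then turn the wing nut clockwise, about a quarter turn, until it is snug against its stop across the slot. Leave the other cover, the one with only a small round hole, where it lies.

Things in the scene. Friction and masses are not known exactly. Their poses are not given: they have to be found in the camera images.
- slotted_cover: Bare aluminium cover plate, 96 (its x) x 56 (its y) x 10 mm (z), with a through slot 60 x 24 mm at its centre, long along x. Loose, about 0.15 kg, lies flat on the table. Origin: centre of its underside. Both ways round are alike. Grip it across its 56 mm width from above.
- plain_cover: The other aluminium cover plate of the same 96 x 56 x 10 mm, with only a round 12 mm hole at its centre, too small for the wing nut. Lies flat on the table; to be left alone. Origin: centre of its underside.
- housing: Grey open-topped filter box fixed to the table, 92 (its x) x 52 (its y) mm; its flat rubber rim at 50 mm height bears the cover (cover's x along the housing's x; cover top then at 60 mm). Origin: centre of its underside; the upright centre stud, 8 mm thick, tip at 80 mm, is on its z axis. Base plate 112 x 64 x 4 mm; a black hose spigot juts 22 mm from the -x end, below 36 mm height.
- wing_nut (a joint): Turn of the steel wing nut on the stud, rad, clockwise from above: 0 loose, 1.4 snug at its stop; starts at 0 to 0.15; 0.05 N m friction, stays put. A bar 44 long, 8 mm thick, along the housing's x at 0 (8 mm play each way in the slot); underside at 64.5, top at 88.5 mm height, sinking 4 mm over the turn, to just above the cover. Grip the upper 16 mm across its thickness, over the stud.
Not all that is in view belongs to the job. What is shaped like the slotted_cover but green is not meant.

How it is judged:
By the outcome, as a careful person would: the job done as asked, in the order asked, and still so for the second after the job is handed in, with the robot touching nothing.
It also fails if it takes over 48 s, if anything falls off the work surface, if the arm or the gripper's body presses on something with over 40 N, if the wrist force passes 120 N, or if a joint passes its speed limit or range.

## Robot

A 6-joint arm with a two-finger parallel gripper is mounted at the origin on a cart in front of the work surface, level with it; the furniture and walls round the work are solid. World frame = base frame: x ahead of the robot, y to its left, z up, the work surface at z = 0. Lengths are in mm, angles in rad, forces in N, time in s.
With the tool pointing down it reaches from about 350 to 775 mm from the base axis. Payload 7.3 kg.
Tool frame: the origin (TCP) lies on the centre line of the jaws, within the pads' length; the fingertips stand 14 mm ahead of it and the grasp point (between the pads) lies 5 mm behind it; z points along the fingers, y is the line along which they close (so a half turn about z gives the same grasp; the last joint's range is limited). The gripper opens to 92 mm and grips with 3 to 60 N. Pads are 19 mm wide; open, the fingers measure 130 mm over their backs; the gripper's body (75 mm by 190 mm) begins 47 mm behind the grasp point.
Start: joints at [-1.491, 0.342, 1.524, -0, 1.275, -0.146], TCP at [117.561, -511.686, 240.741] pointing down, gripper open.
Joint ranges: [-2.53, 2.53], [-0.77, 2.02], [0.04, 2.7], [-1, 4.14], [0.28, 2.66], [-3.11, 3.11]. Speed limits (rad/s): [2.57, 2.57, 3.14, 3.14, 3.14, 3.14].

## Interface

Orientations are given as a unit quaternion [x, y, z, w].
In Python, from bench import telemetry, get_image, finish_job, recognise gives the robot as it stands.
- The arm moves only by the tool drive_tool, never from a script. Its argument "motion" is a list of rows, each a list of 7 numbers: the shift along the tool's x, y, z each as a share of 0.5 m, from -1 to 1, then the turn, a rotation vector about the tool's x, y, z each as a share of 45 degrees, from -1 to 1, then the gripper command: -1 is shut, 1 is fully open, values between are in proportion. In form: [[x, y, z, ax, ay, az, gripper], ...]. A call has exactly 10 rows; each row shifts and turns the commanded pose from where the row before left it, along the tool's axes as they then stand; what a row does not reach is not made up. A row lasts 1/10 s, in which the tool goes at most 50 mm and 8.59 degrees, less where a joint would pass 70% of its speed; a pose out of reach is approached as far as the arm can. A call with a number of a shift or a turn outside -1 to 1 is refused whole. A call with a gripper value outside its range is refused whole. The fingers move at their own pace and stop on an object; "newtons" is the grip in N (left out, the last holds). Time passes only in rows, so rows that do not move let the fingers close, or fill a call up. It gives the time, the measured TCP pose, the force, the opening and the grip force at its end, in the units of the state.
- telemetry.observe(): the state, without advancing time (a new reading comes with each control period).
- get_image(name): name is "side" or "top" or "wrist"; returns a dict with "image" (384x512x3 uint8, blue, green, red), "range_z" (384x512 float32, mm along the optical axis (not along the pixel's ray), 0 where there is no reading), "fx", "fy", "cx", "cy" (pixels), "cam_to_world" (4x4, takes a point from camera to world coordinates); the wrist camera has in their place "T_tool_cam" (4x4, takes a point from camera to tool coordinates, whose origin is the TCP and whose axes are the flange's). Camera axes: x right, y down, z forward; pixel columns grow to the right and rows downward; lengths in mm; the calibration is good to about 2 mm. A picture is of the moment at which its call begins: read the wrist's pose just before it.
- finish_job(): hands the job in; it is judged then, once.
Trained networks look in a picture, given as the dict that the camera call returned (one of the last four; its "shot" number tells which), for a name from the list of things; names that differ only in an ending like _2 or _b are one class to them, and where a whole thing is asked for, a point or a joint stands for the part that bears it (a point fixed in the world has none). Each returns a list of dicts, best first, with "confidence" (0 to 1); they miss things now and then, are a little off and sometimes report something else, mostly with a low value. They report only what shows in the picture. A call takes as long as a camera call. They do not tell look-alikes from the thing itself.
- recognise(picture, target): "bbox" ([centre column, centre row, width, height] in pixels, round what is visible of it).
The state is a dict: "time": time; "joint_positions": joint angles; "joint_vel": joint speeds; "tau": joint torques, N m; "eef_pos": TCP position; "tool_rot": TCP orientation; "contact_force": force on the tool from outside, world axes, zero at the start; "moment": the same for the moment, N m; "finger_gap": finger opening in mm; "finger_force": force on a finger pad.
Only numpy, scipy, OpenCV 4.12 (cv2) and the standard library are available. Lean on these libraries where they do the work, as an engineer would, in place of code of your own. Each camera call takes 0.05 s, during which the arm holds its last target. There are 200 camera calls.

## Working session

There is one attempt and no reset: what is moved stays moved. The work goes in short steps, Python scripts to look and compute and a tool call to move; the robot and the scene stay as the last step left them, time stands still between calls to the robot, and variables do not carry over. Pictures are saved under pics/ and viewed, at most 10 in all, crops included, and the job is handed in when it is done.

Besides the shell and the picture viewer there is one more tool, called after "Request:" as a command line: name --pt "numbers of a row" for each row, then --argument value for the rest. drive_tool: Moves the arm, as the interface text tells. Shift numbers are shares of 0.5 m and turn numbers shares of 45 degrees, none past 1 either way. Its arguments: {"type":"object","properties":{"motion":{"type":"array"},"newtons":{"type":"number"}},"required":["motion"]}

```bash
mkdir -p pics; ls; cat > h.py <<'E'
import numpy as np, cv2
from bench import telemetry, get_image, finish_job, recognise
from scipy.spatial.transform import Rotation as R
def T_tool(s):
    T=np.eye(4);T[:3,:3]=R.from_quat(s["tool_rot"]).as_matrix();T[:3,3]=s["eef_pos"];return T
def shot(n):
    s=telemetry.observe();p=get_image(n)
    p["T"]=T_tool(s)@np.array(p["T_tool_cam"]) if n=="wrist" else np.array(p["cam_to_world"])
    return p
def cloud(p):
    z=p["range_z"].astype(float);v,u=np.indices(z.shape)
    c=np.stack([(u-p["cx"])*z/p["fx"],(v-p["cy"])*z/p["fy"],z,np.ones_like(z)],-1)
    w=c@p["T"].T; w[z==0]=np.nan
    return w[...,:3]
E
python3 - <<'E'
from h import *
s=telemetry.observe();print(s)
for n in("top","side"):
    p=shot(n);cv2.imwrite(f"pics/{n}0.png",p["image"]);W=cloud(p)
    for t in("slotted_cover","plain_cover","housing","wing_nut"):
        for d in recognise(p,t)[:4]:
            b=d["bbox"];print(n,t,round(d["confidence"],2),np.round(b),np.round(W[int(b[1]),int(b[0])]))
E
```

```text
pics
{'time': 0.0, 'joint_positions': array([-1.49100884e+00,  3.42731978e-01,  1.52504594e+00, -2.39474042e-05,
        1.27541117e+00, -1.46004605e-01]), 'joint_vel': array([ 0.00213021, -0.001036  ,  0.00045567, -0.00098832,  0.00135421,
        0.00196778]), 'tau': array([ 1.78129805e-03, -4.31234694e+01, -2.44226378e+01,  7.20161665e-02,
        5.59142022e-02, -1.54398749e-04]), 'eef_pos': array([ 117.51610178, -511.26412493,  240.03005862]), 'tool_rot': array([ 9.93633297e-01,  1.12659814e-01,  1.49769228e-05, -7.98158485e-04]), 'contact_force': array([-0.54254668,  0.87216485, -0.01342542]), 'moment': array([-0.05120905, -0.04776221, -0.02378575]), 'finger_force': 0.0, 'finger_gap': 91.74063860680714}
top slotted_cover 0.93 [201. 212.  36.  25.] [412. 165.  -2.]
top slotted_cover 0.87 [274. 163.  25.  33.] [553. -54.   5.]
top plain_cover 0.84 [348. 167.  26.  32.] [ 536. -279.    4.]
top housing 0.93 [149. 212.  27.  41.] [415. 311.  41.]
top wing_nut 0.21 [345. 166.  28.  37.] [ 539. -271.    1.]
side slotted_cover 0.89 [290. 226.  36.  21.] [560. -49.  -2.]
side plain_cover 0.73 [298. 298.  46.  35.] [ 534. -271.   -1.]
side housing 0.85 [231. 143.  39.  26.] [421. 297.  51.]
```

```bash
python3 - <<'E'
import cv2,numpy as np
t=cv2.imread("pics/top0.png");s=cv2.imread("pics/side0.png")
a=cv2.resize(t[120:270,110:390],(800,429),interpolation=cv2.INTER_CUBIC)
cv2.imwrite("pics/topc.png",a)
E
```

```text
(no output)
```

View pics/topc.png

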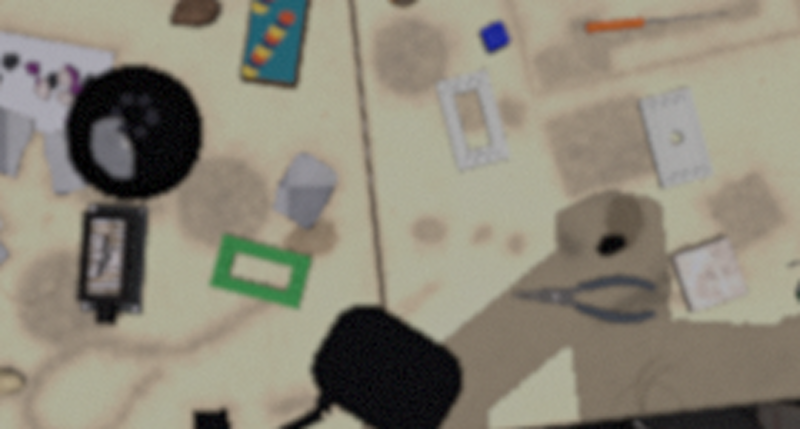

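View pics/side0.png

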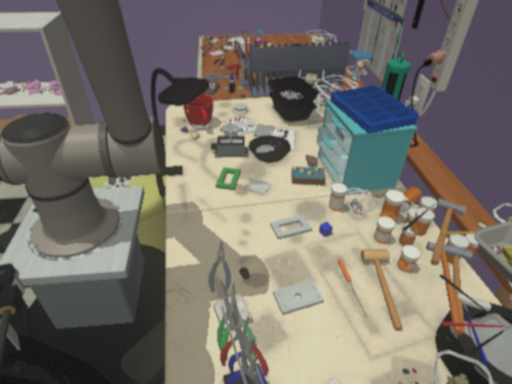

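The top view shows three candidates: a bare aluminium frame with a long slot at (274,163), a green frame at (201,212), and an aluminium plate with a small round hole at (348,167). The one at (274,163) fits, being bare metal with a long slot. The housing is at (149,212) with its spigot at the lower end (-x towards the robot). There's a lamp head near (240,250) and a black pan at (157,165).

```bash
python3 - <<'E'
from h import *
p=shot("top");W=cloud(p)
print(p["fx"],p["T"].round(2).tolist())
def rect(c,zlo,zhi,r,nm):
    m=(np.hypot(W[...,0]-c[0],W[...,1]-c[1])<r)&(W[...,2]>zlo)&(W[...,2]<zhi)
    q=W[m][:,:2].astype(np.float32);print(nm,m.sum(),cv2.minAreaRect(q),np.median(W[m][:,2]))
rect((553,-54),5,20,75,"cover");rect((415,300),35,65,80,"housing")
# max height on 50mm grid
print("cols y:",list(range(450,-350,-50)))
for x in range(200,800,50):
    print(x,[int(np.nanmax(np.r_[W[(abs(W[...,0]-x)<25)&(abs(W[...,1]-y)<25)][:,2],-99])) for y in range(450,-350,-50)])
im=p["image"]; a=cv2.resize(im[140:190,245:305],(480,400),interpolation=cv2.INTER_CUBIC);b=cv2.resize(im[185:240,120:180],(436,400),interpolation=cv2.INTER_CUBIC)
cv2.imwrite("pics/crop1.png",np.hstack([a,b])[:, :800])
E
```

```text
456.0279512791134 [[-0.03, -1.0, 0.08, 364.96], [-1.0, 0.03, -0.02, 35.73], [0.02, -0.08, -1.0, 1362.55], [0.0, 0.0, 0.0, 1.0]]
cover 496 ((551.9735107421875, -51.539344787597656), (142.4812774658203, 136.5436553955078), 37.258506774902344) 9.800304933952816
housing 503 ((425.8498229980469, 315.865478515625), (65.1768798828125, 137.87527465820312), 75.93876647949219) 47.7850771163985
cols y: [450, 400, 350, 300, 250, 200, 150, 100, 50, 0, -50, -100, -150, -200, -250, -300]
200 [7, 8, 6, 9, 17, 326, 4, 258, 325, 465, 607, 752, 759, 754, -73, -70]
250 [20, 9, 8, 9, 23, 346, 361, 364, 351, 438, 581, 753, 759, 753, 9, 6]
300 [19, 17, 8, 7, 7, 8, 6, 360, 358, 357, 8, 9, 7, 8, 7, 10]
350 [86, 9, 39, 40, 9, 7, 14, 361, 363, 361, 8, 15, 16, 18, 23, 28]
400 [16, 8, 56, 91, 7, 16, 16, 16, 9, 9, 7, 12, 15, 21, 26, 29]
450 [17, 7, 55, 92, 9, 15, 19, 15, 7, 8, 9, 7, 10, 19, 7, 21]
500 [14, 12, 40, 40, 40, 38, 16, 19, 8, 9, 21, 14, 9, 10, 18, 18]
550 [16, 18, 40, 53, 52, 41, 7, 16, 9, 8, 18, 15, 10, 7, 17, 17]
600 [18, 19, 42, 53, 48, 32, 35, 31, 7, 11, 17, 13, 8, 10, 13, 14]
650 [18, 19, 12, 8, 31, 31, 33, 32, 8, 7, 28, 31, 9, 16, 15, 11]
700 [182, 126, 127, 7, 243, 243, 213, 210, 130, 78, 45, 9, 32, 40, 22, 21]
750 [185, 184, 186, 182, 241, 242, 243, 244, 241, 35, 45, 64, 66, 124, 25, 22]
```

View pics/crop1.png

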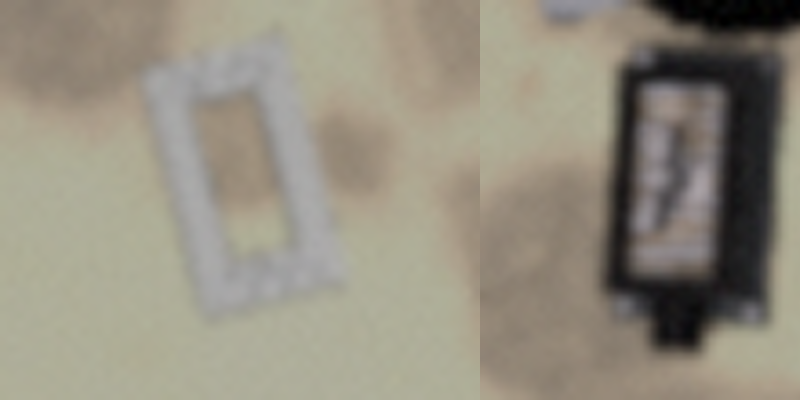

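The enlarged crop confirms a bare-metal cover with a long slot (left) and the housing with the wing nut along its length (right). I'll move above the cover; the tool x axis is already about 13° from world x, close to the cover's long axis.

Request:
drive_tool --pt "0.075 -0.05 0 0 0 0 1" --pt "0.075 -0.05 0 0 0 0 1" --pt "0.075 -0.05 0 0 0 0 1" --pt "0.075 -0.05 0 0 0 0 1" --pt "0.075 -0.05 0 0 0 0 1" --pt "0.075 -0.05 0 0 0 0 1" --pt "0.075 -0.05 0 0 0 0 1" --pt "0.075 -0.05 0 0 0 0 1" --pt "0.075 -0.05 0 0 0 0 1" --pt "0.075 -0.05 0 0 0 0 1"

```text
time: 1.55
eef_pos: [428.2, -182.5, 241.0]
tool_rot: [0.994, 0.113, 0.0, 0.0]
contact_force: [0.7, 0.4, 0.3]
finger_gap: 91.7
finger_force: 0.0
```

Request:
drive_tool --pt "0.075 -0.05 0 0 0 0 1" --pt "0.075 -0.05 0 0 0 0 1" --pt "0.075 -0.05 0 0 0 0 1" --pt "0.037 -0.025 0 0 0 0 1" --pt "0 0 0 0 0 0 1" --pt "0 0 0 0 0 0 1" --pt "0 0 0 0 0 0 1" --pt "0 0 0 0 0 0 1" --pt "0 0 0 0 0 0 1" --pt "0 0 0 0 0 0 1"

```text
time: 2.55
eef_pos: [534.9, -70.1, 240.9]
tool_rot: [0.994, 0.112, 0.0, 0.0]
contact_force: [1.0, -0.4, -0.7]
finger_gap: 91.8
finger_force: 0.0
```

```bash
cat >> h.py <<'E'
def fit(W,m):
    q=W[m][:,:2].astype(np.float32);(c,sz,a)=cv2.minAreaRect(q)
    if sz[0]<sz[1]: a-=90;sz=sz[::-1]
    a=(a+90)%180-90
    return np.round(c,1),np.round(sz,1),round(a,1),np.round(np.median(W[m][:,2]),1)
E
python3 - <<'E'
from h import *
s=telemetry.observe();print(s["time"],s["eef_pos"],s["tool_rot"])
p=shot("wrist");cv2.imwrite("pics/w1.png",p["image"]);W=cloud(p)
for d in recognise(p,"slotted_cover"): print(d)
m=(np.hypot(W[...,0]-553,W[...,1]+52)<75)&(W[...,2]>5)&(W[...,2]<20)
n,l,st,_=cv2.connectedComponentsWithStats(m.astype(np.uint8));k=1+np.argmax(st[1:,4])
print(st[k],fit(W,l==k))
E
```

```text
2.55 [534.88872903 -70.0723638  240.89146856] [9.93693687e-01 1.12128656e-01 9.79693484e-05 1.06031940e-04]
{'bbox': [246.1, 145.6, 45.5, 84.6], 'confidence': 0.84}
[ 226  103   47   80 2698] (array([558.8, -58.9]), array([96., 56.]), 13.1, np.float64(11.6))
```

View pics/w1.png

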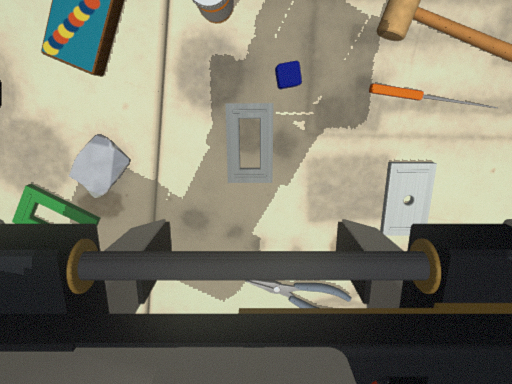

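The wrist picture shows the slotted cover at (249,143). The plain cover is at (409,198) and the green frame at (55,210). The fit gives exactly 96x56 mm. I'll descend and grip it.

Request:
drive_tool --pt "0.026 -0.006 0.08 0 0 0 1" --pt "0.026 -0.005 0.08 0 0 0 1" --pt "0 0 0.08 0 0 0 1" --pt "0 0 0.08 0 0 0 1" --pt "0 0 0.06 0 0 0 1" --pt "0 0 0.04 0 0 0 1" --pt "0 0 0.02 0 0 0 1" --pt "0 0 0.01 0 0 0 1" --pt "0 0 0 0 0 0 1" --pt "0 0 0 0 0 0 1"

```text
time: 3.65
eef_pos: [560.0, -58.5, 16.8]
tool_rot: [0.994, 0.113, 0.001, 0.0]
contact_force: [-0.0, 0.3, 1.0]
finger_gap: 91.7
finger_force: 0.0
```

Request:
drive_tool --pt "0 0 0 0 0 0 -1" --pt "0 0 0 0 0 0 -1" --pt "0 0 0 0 0 0 -1" --pt "0 0 0 0 0 0 -1" --pt "0 0 0 0 0 0 -1" --pt "0 0 0 0 0 0 -1" --pt "0 0 0 0 0 0 -1" --pt "0 0 0 0 0 0 -1" --pt "0 0 0 0 0 0 -1" --pt "0 0 0 0 0 0 -1" --newtons 35

```text
time: 4.65
eef_pos: [559.4, -58.4, 15.8]
tool_rot: [0.994, 0.113, 0.0, 0.0]
contact_force: [-0.0, -1.2, 2.2]
finger_gap: 55.3
finger_force: 35.0
```

Request:
drive_tool --pt "0 0 -0.01 0 0 0 -1" --pt "0 0 -0.03 0 0 0 -1" --pt "0 0 -0.06 0 0 0 -1" --pt "0 0 -0.08 0 0 0 -1" --pt "0 0 -0.08 0 0 0 -1" --pt "0 0 -0.08 0 0 0 -1" --pt "0 0 -0.06 0 0 0 -1" --pt "0 0 -0.02 0 0 0 -1" --pt "0 0 0 0 0 0 -1" --pt "0 0 0 0 0 0 -1"

```text
time: 5.65
eef_pos: [558.3, -58.0, 223.7]
tool_rot: [0.994, 0.113, -0.002, -0.001]
contact_force: [-0.3, -0.0, -2.5]
finger_gap: 55.5
finger_force: 35.0
```

```bash
python3 - <<'E'
from h import *
s=telemetry.observe();print(s["time"],s["eef_pos"],s["finger_gap"])
p=shot("top");W=cloud(p)
for lo,hi in((40,62),(66,100)):
    m=(abs(W[...,0]-418)<56)&(abs(W[...,1]-310)<50)&(W[...,2]>lo)&(W[...,2]<hi)
    print(m.sum(),fit(W,m))
E
```

```text
5.65 [558.33378704 -58.01842641 223.74572796] 55.50751046284945
348 (array([422.8, 317.7]), array([91.9, 54.4]), -5.3, np.float64(49.6))
65 (array([422.9, 317.3]), array([43. ,  9.3]), -11.0, np.float64(84.6))
```

Request:
drive_tool --pt "0 -0.04 0 0 0 0 -1" --pt "0 -0.08 0 0 0 0 -1" --pt "0 -0.09 0 0 0 0 -1" --pt "0 -0.09 0 0 0 0 -1" --pt "0 -0.09 0 0 0 0 -1" --pt "0 -0.09 0 0 0 0 -1" --pt "0 -0.09 0 0 0 0 -1" --pt "0 -0.09 0 0 0 0 -1" --pt "0 -0.09 0 0 0 0 -1" --pt "0 -0.06 0 0 0 0 -1"

```text
time: 6.7
eef_pos: [466.7, 338.8, 223.4]
tool_rot: [0.994, 0.114, -0.002, 0.0]
contact_force: [0.8, -0.6, -2.3]
finger_gap: 55.3
finger_force: 35.0
```

Request:
drive_tool --pt "-0.04 0 0 0 0 0 -1" --pt "-0.06 0 0 0 0 0 -1" --pt "-0.08 0 0 0 0 0 -1" --pt "-0.06 0 0 0 0 0 -1" --pt "0 0 0 0 0 0.1 -1" --pt "0 0 0 0 0 0.15 -1" --pt "0 0 0 0 0 0.13 -1" --pt "0 0 0 0 0 0 -1" --pt "0 0 0 0 0 0 -1" --pt "0 0 0 0 0 0 -1"

```text
time: 7.7
eef_pos: [351.5, 309.4, 225.0]
tool_rot: [0.999, -0.035, -0.001, 0.0]
contact_force: [0.5, -0.6, -3.0]
finger_gap: 55.3
finger_force: 35.0
```

```bash
python3 - <<'E'
from h import *
s=telemetry.observe();print(s["time"],s["eef_pos"],R.from_quat(s["tool_rot"]).as_euler("zyx",degrees=True),s["finger_gap"])
p=shot("wrist");W=cloud(p);cv2.imwrite("pics/w2.png",p["image"])
for d in recognise(p,"housing"): print(d)
for lo,hi in((42,62),(70,110)):
    m=(abs(W[...,0]-420)<58)&(abs(W[...,1]-317)<45)&(W[...,2]>lo)&(W[...,2]<hi)
    print(m.sum(),fit(W,m))
E
```

```text
7.7 [351.45049338 309.40508674 224.95274072] [ 4.05207778e+00 -7.12863970e-02  1.79949689e+02] 55.34322603347003
2629 (array([423.6, 317.8]), array([91.8, 52. ]), -4.6, np.float64(51.5))
470 (array([423.4, 317.7]), array([43.1,  9.6]), -8.5, np.float64(88.4))
```

View pics/w2.png

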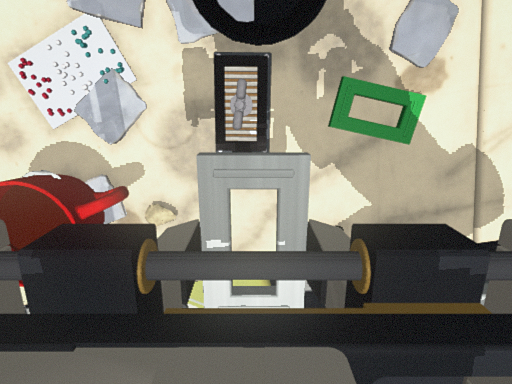

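The wrist picture shows the housing at (243,103) with the wing nut lengthwise at (241,104), and the held cover square in the jaws at (253,230). I'll measure the held cover in the same image so that the calibration bias cancels.

```bash
python3 - <<'E'
from h import *
s=telemetry.observe();p=shot("wrist");W=cloud(p);T=T_tool(s)
L=(W-T[:3,3])@T[:3,:3]
m=np.zeros(L.shape[:2],bool);m[140:225,190:320]=1
m&=(L[...,2]>-5)&(L[...,2]<14)
q=L[m];print(m.sum(),"zmed",np.median(q[:,2]),"front x",np.percentile(q[:,0],99.5))
for x0 in(15,22,29,36,43):
    k=q[abs(q[:,0]-x0)<3.5]
    if len(k): print(x0,k[:,1].min().round(1),k[:,1].max().round(1),k[:,2].mean().round(1))
for r in(-20,-10,0,10,20):
    k=q[abs(q[:,1]-r)<4]; print("y",r,k[:,0].max().round(1))
m=(abs(W[...,0]-420)<58)&(abs(W[...,1]-317)<45)&(W[...,2]>42)&(W[...,2]<62)
print("housing in tool",fit(L,m))
E
```

```text
6482 zmed 4.308087851167088 front x 47.40174751826962
15 -28.8 27.0 4.5
22 -28.8 27.4 4.6
29 -28.9 27.4 4.4
36 -29.0 27.3 4.1
43 -28.8 27.3 4.2
y -20 47.4
y -10 47.5
y 0 47.5
y 10 47.4
y 20 47.5
housing in tool (array([ 71.4, -13.6]), array([91.5, 52.1]), 0.6, np.float64(173.7))
```

Request:
drive_tool --pt "0.05 -0.01 0 0 0 0.013 -1" --pt "0.06 -0.01 0 0 0 0 -1" --pt "0.034 -0.006 0 0 0 0 -1" --pt "0 0 0.03 0 0 0 -1" --pt "0 0 0.06 0 0 0 -1" --pt "0 0 0.07 0 0 0 -1" --pt "0 0 0.04 0 0 0 -1" --pt "0 0 0.02 0 0 0 -1" --pt "0 0 0 0 0 0 -1" --pt "0 0 0 0 0 0 -1"

```text
time: 8.85
eef_pos: [425.1, 317.2, 116.6]
tool_rot: [0.999, -0.041, 0.001, -0.0]
contact_force: [0.9, -0.7, -2.6]
finger_gap: 55.7
finger_force: 35.0
```

```bash
python3 - <<'E'
from h import *
s=telemetry.observe();T=T_tool(s);q=np.array([423.6,317.8,0]);print("housing in tool now",((q-T[:3,3])@T[:3,:3]).round(1),s["eef_pos"],np.degrees(np.arctan2(T[1,0],T[0,0])))
p=shot("side");cv2.imwrite("pics/s1.png",cv2.resize(p["image"][100:190,180:300],(800,600),interpolation=cv2.INTER_CUBIC))
E
```

```text
housing in tool now [ -1.7  -0.4 116.6] [425.08376111 317.17272445 116.58180223] -4.735047434906939
```

View pics/s1.png

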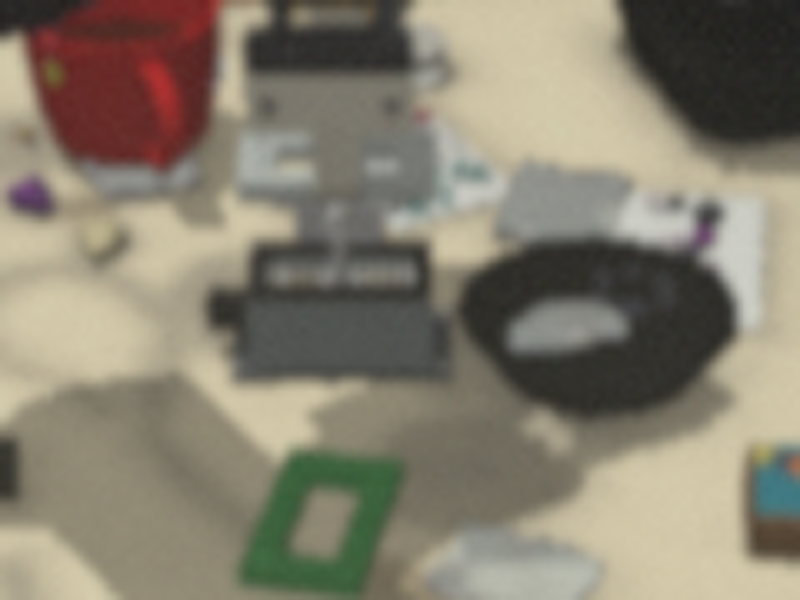

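The side view shows the cover held level directly over the housing, with the nut at (335,215) below the slot. I'll lower it with a small correction.

Request:
drive_tool --pt "-0.002 0.001 0.02 0 0 0 -1" --pt "0 0 0.02 0 0 0 -1" --pt "0 0 0.02 0 0 0 -1" --pt "0 0 0.016 0 0 0 -1" --pt "0 0 0.01 0 0 0 -1" --pt "0 0 0.006 0 0 0 -1" --pt "0 0 0.004 0 0 0 -1" --pt "0 0 0.002 0 0 0 -1" --pt "0 0 0.001 0 0 0 -1" --pt "0 0 0 0 0 0 -1"

```text
time: 9.9
eef_pos: [423.5, 316.5, 66.3]
tool_rot: [0.999, -0.041, 0.0, -0.0]
contact_force: [0.0, 0.6, -2.2]
finger_gap: 55.4
finger_force: 35.0
```

Request:
drive_tool --pt "0 0 0.001 0 0 0 -1" --pt "0 0 0.001 0 0 0 -1" --pt "0 0 0 0 0 0 -1" --pt "0 0 0 0 0 0 -1" --pt "0 0 0 0 0 0 -1" --pt "0 0 0 0 0 0 -1" --pt "0 0 0 0 0 0 -1" --pt "0 0 0 0 0 0 -1" --pt "0 0 0 0 0 0 -1" --pt "0 0 0 0 0 0 -1"

```text
time: 10.9
eef_pos: [423.5, 316.5, 65.8]
tool_rot: [0.999, -0.041, 0.0, -0.0]
contact_force: [-1.1, -1.5, 5.1]
finger_gap: 55.4
finger_force: 35.0
```

Contact is felt at 5 N. I'll release and rise.

Request:
drive_tool --pt "0 0 0 0 0 0 -0.1" --pt "0 0 0 0 0 0 0.4" --pt "0 0 0 0 0 0 1" --pt "0 0 0 0 0 0 1" --pt "0 0 0 0 0 0 1" --pt "0 0 0 0 0 0 1" --pt "0 0 -0.02 0 0 0 1" --pt "0 0 -0.04 0 0 0 1" --pt "0 0 -0.06 0 0 0 1" --pt "0 0 -0.06 0 0 0 1"

```text
time: 11.9
eef_pos: [423.2, 316.3, 156.6]
tool_rot: [0.999, -0.041, -0.0, 0.0]
contact_force: [-0.1, -0.5, 0.6]
finger_gap: 91.7
finger_force: 0.0
```

Request:
drive_tool --pt "-0.03 0 -0.06 0 0 0 1" --pt "-0.04 0 -0.06 0 0 0 1" --pt "-0.03 0 0 0 0 0 1" --pt "0 0 0 0 0 0 1" --pt "0 0 0 0 0 0 1" --pt "0 0 0 0 0 0 1" --pt "0 0 0 0 0 0 1" --pt "0 0 0 0 0 0 1" --pt "0 0 0 0 0 0 1" --pt "0 0 0 0 0 0 1"

```text
time: 12.9
eef_pos: [373.7, 320.5, 215.0]
tool_rot: [0.999, -0.042, -0.0, 0.0]
contact_force: [0.7, 0.3, -0.0]
finger_gap: 91.9
finger_force: 0.0
```

```bash
cat > look.py <<'E'
from h import *
import sys
s=telemetry.observe();T=T_tool(s);print(s["time"],s["eef_pos"],np.degrees(np.arctan2(T[1,0],T[0,0])))
p=shot("wrist");W=cloud(p);cv2.imwrite(sys.argv[1],p["image"][30:240,130:370].repeat(2,0).repeat(2,1))
L=(W-T[:3,3])@T[:3,:3]
for lo,hi in((54,67),(72,110),(42,54)):
    m=(abs(W[...,0]-422)<58)&(abs(W[...,1]-317)<45)&(W[...,2]>lo)&(W[...,2]<hi)
    if m.sum()>20: print(m.sum(),fit(W,m),"tool",fit(L,m)[0])
    if lo==54:
        q=W[m];A=np.c_[q[:,:2]-[422,317],np.ones(len(q))];print("tilt deg",np.degrees(np.linalg.lstsq(A,q[:,2],rcond=None)[0][:2]))
E
python3 look.py pics/w3.png
```

```text
12.9 [373.67253433 320.47104257 214.95588342] -4.758496545274823
4354 (array([422.7, 317.3]), array([95.1, 56.1]), -4.6, np.float64(61.6)) tool [49.1 -1. ]
tilt deg [0.10401548 0.08180276]
442 (array([423.2, 318. ]), array([43.5,  8.7]), -10.2, np.float64(88.5)) tool [49.6 -1.7]
31 (array([410.3, 318. ]), array([36.9, 24.4]), -6.3, np.float64(53.0)) tool [36.8 -0.6]
```

View pics/w3.png

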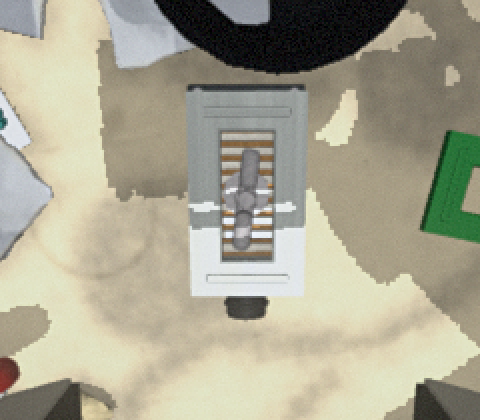

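The cover is seated flat and square: the fit gives 95x56 mm, -4.6°, tilt about 0.1°. The nut stands through the slot at about -9°. I'll check the last joint's room for the turn.

```bash
python3 -c "
from h import *
print(telemetry.observe()['joint_positions'].round(2))"
```

```text
[ 0.55  0.31  1.65 -0.    1.18  2.21]
```

It would run past 3.11 rad, so I'll use the half-turned grasp: centre over the nut and turn the tool back about 176°.

Request:
drive_tool --pt "0.05 -0.001 0 0 0 0 1" --pt "0.049 -0.001 0 0 0 -0.093 1" --pt "0 0 0 0 0 -0.186 1" --pt "0 0 0 0 0 -0.186 1" --pt "0 0 0 0 0 -0.186 1" --pt "0 0 0 0 0 -0.186 1" --pt "0 0 0 0 0 -0.186 1" --pt "0 0 0 0 0 -0.186 1" --pt "0 0 0 0 0 -0.186 1" --pt "0 0 0 0 0 -0.186 1"

```text
time: 13.95
eef_pos: [423.0, 317.4, 215.1]
tool_rot: [0.835, 0.55, -0.0, 0.0]
contact_force: [-0.1, -0.9, 0.2]
finger_gap: 91.8
finger_force: 0.0
```

Request:
drive_tool --pt "0 0 0 0 0 -0.186 1" --pt "0 0 0 0 0 -0.186 1" --pt "0 0 0 0 0 -0.186 1" --pt "0 0 0 0 0 -0.186 1" --pt "0 0 0 0 0 -0.186 1" --pt "0 0 0 0 0 -0.186 1" --pt "0 0 0 0 0 -0.186 1" --pt "0 0 0 0 0 -0.186 1" --pt "0 0 0 0 0 -0.186 1" --pt "0 0 0 0 0 -0.186 1"

```text
time: 14.95
eef_pos: [423.0, 317.4, 215.1]
tool_rot: [0.255, 0.967, -0.0, -0.0]
contact_force: [-0.2, -0.2, -0.2]
finger_gap: 92.0
finger_force: 0.0
```

Request:
drive_tool --pt "0 0 0 0 0 -0.186 1" --pt "0 0 0 0 0 -0.186 1" --pt "0 0 0 0 0 -0.093 1" --pt "0 0 0 0 0 0 1" --pt "0 0 0 0 0 0 1" --pt "0 0 0 0 0 0 1" --pt "0 0 0 0 0 0 1" --pt "0 0 0 0 0 0 1" --pt "0 0 0 0 0 0 1" --pt "0 0 0 0 0 0 1"

```text
time: 15.95
eef_pos: [423.0, 317.5, 215.2]
tool_rot: [0.078, 0.997, -0.0, 0.0]
contact_force: [-0.1, 0.1, -0.1]
finger_gap: 92.0
finger_force: 0.0
```

```bash
python3 look.py pics/w4.png; python3 -c "
from h import *
print(telemetry.observe()['joint_positions'].round(2))"
```

```text
15.95 [422.98103427 317.45166322 215.16650041] 171.01341659611546
3884 (array([423.2, 317.6]), array([96.5, 56. ]), -4.6, np.float64(61.6)) tool [-0.2  0.2]
tilt deg [0.01003866 0.10728347]
407 (array([423.2, 318.5]), array([43.3,  8.6]), -12.0, np.float64(88.5)) tool [-0.1  1.1]
37 (array([414.5, 317.5]), array([79. , 39.4]), -4.6, np.float64(52.8)) tool [ 8.4 -1.3]
[ 0.5   0.37  1.55 -0.    1.22 -0.92]
```

Request:
drive_tool --pt "0 0.002 0.03 0 0 0.02 1" --pt "0 0 0.06 0 0 0 1" --pt "0 0 0.07 0 0 0 1" --pt "0 0 0.05 0 0 0 1" --pt "0 0 0.03 0 0 0 1" --pt "0 0 0.015 0 0 0 1" --pt "0 0 0 0 0 0 1" --pt "0 0 0 0 0 0 0" --pt "0 0 0 0 0 0 -0.5" --pt "0 0 0 0 0 0 -0.6" --newtons 20

```text
time: 17.0
eef_pos: [423.6, 318.6, 88.6]
tool_rot: [0.086, 0.996, 0.0, 0.001]
contact_force: [0.2, -0.8, 0.1]
finger_gap: 72.0
finger_force: 0.0
```

Request:
drive_tool --pt "0 0 0 0 0 0 -0.7" --pt "0 0 0 0 0 0 -0.8" --pt "0 0 0 0 0 0 -1" --pt "0 0 0 0 0 0 -1" --pt "0 0 0 0 0 0 -1" --pt "0 0 0 0 0 0 -1" --pt "0 0 0 0 0 0 -1" --pt "0 0 0 0 0 0 -1" --pt "0 0 0 0 0 0 -1" --pt "0 0 0 0 0 0 -1"

```text
time: 18.0
eef_pos: [422.9, 317.3, 87.6]
tool_rot: [0.086, 0.996, -0.001, -0.0]
contact_force: [0.5, -5.4, 2.2]
finger_gap: 7.8
finger_force: 20.0
```

```bash
python3 -c "
from h import *
s=telemetry.observe();print(s['eef_pos'],s['contact_force'],s['moment'],s['finger_gap'],s['finger_force'])"
```

```text
[422.90064212 317.28272689  87.60559622] [ 0.46840304 -5.36107024  2.21017213] [-0.85156206 -0.17560878 -0.04590811] 7.7688144430233095 20.000111013650894
```

Nut gripped at a 7.8 mm gap, with a slight side force. I'll ease that and turn clockwise, following it down.

Request:
drive_tool --pt "0 -0.0016 0 0 0 0.05 -1" --pt "0 0 0.0007 0 0 0.14 -1" --pt "0 0 0.0008 0 0 0.16 -1" --pt "0 0 0.0008 0 0 0.16 -1" --pt "0 0 0.0008 0 0 0.16 -1" --pt "0 0 0.0008 0 0 0.16 -1" --pt "0 0 0.0008 0 0 0.16 -1" --pt "0 0 0.0008 0 0 0.16 -1" --pt "0 0 0.0008 0 0 0.16 -1" --pt "0 0 0.0008 0 0 0.16 -1"

```text
time: 19.0
eef_pos: [423.3, 317.6, 84.4]
tool_rot: [0.618, 0.786, 0.0, 0.0]
contact_force: [0.5, -0.5, 2.9]
finger_gap: 7.9
finger_force: 20.0
```

Request:
drive_tool --pt "0 0 0.0004 0 0 0.06 -1" --pt "0 0 0 0 0 0.03 -1" --pt "0 0 0 0 0 0.03 -1" --pt "0 0 0 0 0 0 -1" --pt "0 0 0 0 0 0 -1" --pt "0 0 0 0 0 0 -1" --pt "0 0 0 0 0 0 -1" --pt "0 0 0 0 0 0 -1" --pt "0 0 0 0 0 0 -1" --pt "0 0 0 0 0 0 -1"

```text
time: 20.0
eef_pos: [423.3, 317.6, 84.1]
tool_rot: [0.652, 0.758, 0.0, 0.0]
contact_force: [2.2, -2.4, 4.6]
finger_gap: 7.6
finger_force: 20.0
```

```bash
python3 -c "
from h import *
s=telemetry.observe();T=T_tool(s);print(s['eef_pos'],np.degrees(np.arctan2(T[1,0],T[0,0])),s['contact_force'],s['moment'],s['finger_gap'],s['finger_force'],s['tau'][5])"
```

```text
[423.30931527 317.63605301  84.08373499] 98.57447936560327 [ 2.24671562 -2.44560003  4.56683275] [-0.46002513 -0.6174734   0.03974175] 7.602301521508629 20.000680424273014 0.01991547003854066
```

Request:
drive_tool --pt "0 0 0 0 0 0.03 -1" --pt "0 0 0 0 0 0.03 -1" --pt "0 0 0 0 0 0.03 -1" --pt "0 0 0 0 0 0.02 -1" --pt "0 0 0 0 0 0 -1" --pt "0 0 0 0 0 0 -1" --pt "0 0 0 0 0 0 -1" --pt "0 0 0 0 0 0 -1" --pt "0 0 0 0 0 0 -1" --pt "0 0 0 0 0 0 -1"

```text
time: 21.0
eef_pos: [423.3, 317.7, 83.9]
tool_rot: [0.684, 0.729, 0.0, 0.0]
contact_force: [5.2, -3.6, 2.5]
finger_gap: 7.5
finger_force: 20.0
```

```bash
python3 -c "
from h import *
s=telemetry.observe();T=T_tool(s);print(s['eef_pos'],np.degrees(np.arctan2(T[1,0],T[0,0])),s['contact_force'],s['moment'],s['finger_gap'],s['finger_force'],s['tau'][5])"
```

```text
[423.30208017 317.69212982  83.90785372] 93.61854199630598 [ 5.20185292 -3.61651167  2.53142167] [-0.42005146 -0.91067623  0.25741399] 7.528926660452803 20.00048712361604 0.29231859371066093
```

The moment rose to 0.26 N m at about 1.4 rad, so the nut is at its stop. I'll release and rise.

Request:
drive_tool --pt "0 0 0 0 0 0 -0.6" --pt "0 0 0 0 0 0 -0.2" --pt "0 0 0 0 0 0 0" --pt "0 0 0 0 0 0 0" --pt "0 0 -0.01 0 0 0 0" --pt "0 0 -0.04 0 0 0 0" --pt "0 0 -0.07 0 0 0 0" --pt "0 0 -0.08 0 0 0 1" --pt "0 0 -0.05 0 0 0 1" --pt "0 0 0 0 0 0 1"

```text
time: 22.0
eef_pos: [424.6, 318.7, 213.2]
tool_rot: [0.684, 0.729, 0.004, 0.001]
contact_force: [0.1, -0.3, -0.9]
finger_gap: 65.1
finger_force: 0.0
```

Request:
drive_tool --pt "0 0 0 0 0 0 1" --pt "0 0 0 0 0 0 1" --pt "0 0 0 0 0 0 1" --pt "0 0 0 0 0 0 1" --pt "0 0 0 0 0 0 1" --pt "0 0 0 0 0 0 1" --pt "0 0 0 0 0 0 1" --pt "0 0 0 0 0 0 1" --pt "0 0 0 0 0 0 1" --pt "0 0 0 0 0 0 1"

```text
time: 23.0
eef_pos: [423.0, 317.6, 209.0]
tool_rot: [0.684, 0.729, -0.0, 0.0]
contact_force: [-0.1, 0.5, 0.6]
finger_gap: 91.6
finger_force: 0.0
```

```bash
python3 look.py pics/w5.png
```

```text
23.0 [422.98251703 317.64151803 208.95569013] 93.62495293504998
3946 (array([423. , 317.2]), array([96.1, 56.9]), -4.6, np.float64(61.5)) tool [-0.4  0. ]
tilt deg [-0.01518525 -0.13959983]
400 (array([423.7, 318.6]), array([43.1,  8. ]), -84.9, np.float64(84.8)) tool [0.9 0.7]
81 (array([424. , 324.9]), array([94.3, 41.2]), -4.5, np.float64(52.6)) tool [7.2 1.5]
```

View pics/w5.png

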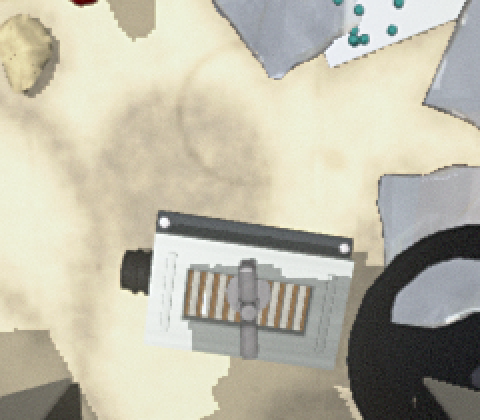

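The nut at (248,305) now lies across the slot at -84.9°. That is 80.3° (1.40 rad) from the housing axis, and it has sunk about 4 mm. The cover is still flat and square, and the arm is clear.

```bash
python3 -c "
from bench import finish_job
print(finish_job())"
```

```text
the job is handed in; nothing more can be done
None
```

The job is handed in: the slotted cover is flat and square on the housing, the wing nut is turned about 1.40 rad to its stop across the slot, and the plain cover was never touched (about 23 s of the 48 s allowed).

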